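# Find the full glaze tub by feel and set it mixing

### The arm

A 7-joint arm with a two-finger parallel gripper is mounted at the origin on the work surface. World frame = base frame: x ahead of the robot, y to its left, z up, the work surface at z = 0. Lengths are in mm, angles in rad, forces in N, time in s.
With the tool pointing down it reaches from about 350 to 900 mm from the base axis. Payload 19.9 kg.
Tool frame: the origin (TCP) lies at the very end of the fingers, on their centre line; the grasp point (between the pads) lies 19 mm behind it; z points along the fingers, y is the line along which they close (so a half turn about z gives the same grasp; the last joint's range is limited). The gripper opens to 85 mm and grips with 20 to 120 N. Pads are 22 mm wide; open, the fingers measure 114 mm over their backs; the gripper's body (76 mm by 85 mm) begins 54 mm behind the grasp point. The pads swing forward as they close: fully open they stand 13 mm farther back than shut.
Start: joints at [1.228, 0.417, -0.01, 1.614, 0.005, 1.111, -0.053], TCP at [185.173, -596.919, 231.26] pointing down, gripper open.
Joint ranges: [-2.81, 2.81], [-0.39, 2.02], [-1.27, 1.25], [0.06, 2.57], [-1.19, 4.33], [0.19, 2], [-2.82, 2.82]. Speed limits (rad/s): [1.89, 1.89, 2.39, 2.39, 3.01, 3.01, 3.01].

### API

Orientations are given as a rotation vector (axis times angle).
In Python, from rig import arm gives the robot as it stands. The module is installed in compiled form; this text tells all that it offers.
- The arm moves only by the tool step_arm, never from a script. Its argument "series" is one flat list of numbers, 4 for each row, row after row: the shift along the tool's x, y, z in m, then the turn about the tool's z in rad. In form: [x, y, z, turn, x, y, z, turn, ...]. A call has 1 to 5 rows; each row shifts and turns the commanded pose from where the row before left it, along the tool's axes as they then stand; what a row does not reach is not made up. A row lasts 1/12 s, in which the tool goes at most 41.7 mm and 7.16 degrees, less where a joint would pass 70% of its speed; a pose out of reach is approached as far as the arm can. A call with a gripper value outside its range is refused whole. "jaw" is the finger opening in m, from 0 to 0.0854, set as the call begins (left out, the last holds). The fingers move at their own pace and stop on an object; "force" is the grip in N (left out, the last holds). Time passes only in rows, so rows that do not move let the fingers close. It gives the time, the measured TCP pose, the force, the opening and the grip force at its end, in the units of the state.
- arm.get_obs(): the state, without advancing time (a new reading comes with each control period).
- arm.capture(name): name is "scene" or "top"; returns a dict with "img" (420x560x3 uint8, red, green, blue), "mtx" (3x3 intrinsics, pixels), "rvec" (rotation vector, rad) and "tvec" (3), from world to camera coordinates, as OpenCV has them. Camera axes: x right, y down, z forward; pixel columns grow to the right and rows downward; lengths in mm; the calibration is good to about 2 mm. A picture is of the moment at which its call begins. There is no depth.
- arm.close_job(): hands the job in; it is judged then, once.
Trained networks look in the newest picture that a camera, given by its name, has taken for a name from the list of things; names that differ only in an ending like _2 or _b are one class to them, and where a whole thing is asked for, a point or a joint stands for the part that bears it (a point fixed in the world has none). Each returns a list of dicts, best first, with "p" (0 to 1); they miss things now and then, are a little off and sometimes report something else, mostly with a low value. They report only what shows in the picture. A call takes as long as a camera call. They do not tell look-alikes from the thing itself.
- arm.look_for(camera, name): "point" ([x, y, z] in mm, in world coordinates, good to about 4 mm: the middle of the surface that is visible of it).
The state is a dict: "time_s": time; "joints": joint angles; "joint_velocities": joint speeds; "joint_torque": joint torques, N m; "eef_pos": TCP position; "tool_rot": TCP orientation; "ft_force": force on the tool from outside, world axes, zero at the start; "moment": the same for the moment, N m; "grip_width": finger opening in mm; "gripper_force": force on a finger pad.
Only numpy, scipy, OpenCV 4.12 (cv2) and the standard library are available. Lean on these libraries where they do the work, as an engineer would, in place of code of your own. Each camera call takes 0.05 s, during which the arm holds its last target. There are 200 camera calls.

### The job

Only one of the three look-alike glaze tubs is full; the other two are nearly empty. Nudge them to feel which one is heavy, then slide that one along the table, without lifting or toppling it, into the mixer's cradle until it stands fully home against the back pad, and after that push the mixer's lever all the way over, away from the cradle. Leave the two empty tubs standing within 5 cm of where they were and do not disturb anything else.

Things in the scene. Friction and masses are not known exactly. Their poses are not given: they have to be found in the camera images.
- tub_a: a white plastic tub with a flat blue lid, 84 mm across (lid 86 mm) and 78 mm high, standing upright; looks just like the other two tubs. Origin: centre of its underside; z up. Full, a tub weighs about 0.8 kg; nearly empty, about 0.13 kg. Which one is full cannot be seen and changes from start to start
- tub_b: a white plastic tub with a flat blue lid, 84 mm across (lid 86 mm) and 78 mm high, standing upright; looks just like the other two tubs. Origin: centre of its underside; z up. Full, a tub weighs about 0.8 kg; nearly empty, about 0.13 kg. Which one is full cannot be seen and changes from start to start
- tub_c: a white plastic tub with a flat blue lid, 84 mm across (lid 86 mm) and 78 mm high, standing upright; looks just like the other two tubs. Origin: centre of its underside; z up. Full, a tub weighs about 0.8 kg; nearly empty, about 0.13 kg. Which one is full cannot be seen and changes from start to start
- home (a point): centre of the underside of a tub that stands fully home in the mixer's cradle, touching its back pad (on the table surface). Its frame is the mixer's: x points into the cradle, from its open mouth towards the back and the green housing; z up
- mouth (a point): middle of the cradle's flared mouth, on the table, 83 mm in front of home (home's -x). The cradle has no floor or top: tubs slide on the table between two aluminium rails, 35 mm high, 106 mm apart inside, which reach 51 mm in front of home, then flare to 155 mm apart at the mouth. Back pad: 42 mm behind home; behind it the green housing, 130 mm deep, 240 wide, 70 high
- switch (a joint): the mixer's red toggle lever, standing on top of the housing, 70 mm long. Angle in rad: 0 = leaning towards the cradle mouth (off), 1.0 = pushed all the way over, away from the cradle (on). It stays where it is left
- switch_tip (a point): the tip of the mixer's lever; it swings in the plane of home's x and z axes, over towards home's +x as the lever is switched on
- table: the work table, its top at z = 0
- bowl: white bowl, 120 mm across, 55 mm high; bystander; origin under its centre
- brush: brush lying flat, long axis its x; bystander; about 200 mm long
- tile: small white glaze test tile, 70 x 50 x 12 mm, lying flat; bystander; origin under its centre
- charcoal: black charcoal block, 50 x 20 x 14 mm, lying flat; bystander; origin under its centre
Mind the look-alikes: they are no part of the job. What is shaped like the tub_a but pink or yellow is not meant.

How it is judged:
By the outcome, as a careful person would: the job done as asked, in the order asked, and still so for the second after the job is handed in, with the robot touching nothing.
It also fails if it takes over 72 s, if anything falls off the work surface, if the arm or the gripper's body presses on something with over 40 N, if the wrist force passes 120 N, or if a joint passes its speed limit or range.

## Working session

There is one attempt and no reset: what is moved stays moved. The work goes in short steps, Python scripts to look and compute and a tool call to move; the robot and the scene stay as the last step left them, time stands still between calls to the robot, and variables do not carry over. Pictures are saved under pics/ and viewed, at most 10 in all, crops included, and the job is handed in when it is done.

Besides the shell and the picture viewer there is one more tool, called after ">>>" as name(argument=value, ...), one argument or row to a line, values as JSON. step_arm: Moves the arm, as the interface text tells. Its arguments: {"type":"object","properties":{"series":{"type":"array"},"jaw":{"type":"number"},"force":{"type":"number"}},"required":["series"]}

```bash
mkdir -p pics
cat > h.py <<'E'
import numpy as np,cv2
from rig import arm
def pix2w(c,u,v,z):
    R=cv2.Rodrigues(np.array(c["rvec"],float))[0];t=np.array(c["tvec"],float).ravel();K=np.array(c["mtx"])
    d=R.T@np.linalg.inv(K)@[u,v,1.];o=-R.T@t
    return o+d*(z-o[2])/d[2]
def w2pix(c,P):
    return cv2.projectPoints(np.array(P,float).reshape(-1,3),np.array(c["rvec"],float),np.array(c["tvec"],float),np.array(c["mtx"]),None)[0].reshape(-1,2)
E
python3 - <<'E'
from h import *
for n in("top","scene"):
    c=arm.capture(n);cv2.imwrite(f"pics/{n}0.png",c["img"][:,:,::-1])
    for k in("tub_a","home","switch","switch_tip","bowl","brush","tile","charcoal"):
        try:
            for r in arm.look_for(n,k)[:5]: print(n,k,np.round(r["point"]),round(r["p"],2),np.round(w2pix(c,r["point"])[0]))
        except Exception as e: print(n,k,e)
o=arm.get_obs();print(o)
E
```

```text
top tub_a [ 179. -329.   78.] 0.76 [407. 334.]
top tub_a [ 276. -224.   79.] 0.75 [360. 293.]
top tub_a [ 433. -146.   78.] 0.7 [324. 229.]
top tub_a [443.  12.  80.] 0.67 [259. 226.]
top tub_a [ 628. -327.   76.] 0.66 [391. 151.]
top home [518. 346.  71.] 0.86 [124. 201.]
top home [ 432. -142.   79.] 0.52 [322. 229.]
top switch [503. 332. 165.] 0.65 [115. 199.]
top switch_tip [ 431. -142.   77.] 0.63 [322. 230.]
top switch_tip [504. 335. 165.] 0.57 [114. 199.]
top brush [ 757. -114.   15.] 0.67 [303. 115.]
top brush [502. 337. 166.] 0.61 [113. 199.]
top tile [ 492. -363.   12.] 0.69 [402. 207.]
top tile [516. 346.  73.] 0.51 [124. 201.]
top charcoal [388. 170.  15.] 0.73 [199. 253.]
scene tub_a [460.  -3.  78.] 0.85 [269. 200.]
scene tub_a [ 663. -157.   80.] 0.75 [269. 287.]
scene tub_a [ 451. -150.   78.] 0.74 [220. 225.]
scene tub_a [ 195. -340.   77.] 0.73 [105. 198.]
scene tub_a [ 580. -205.   79.] 0.69 [231. 273.]
scene home [544. 326.  73.] 0.74 [380. 164.]
scene bowl [ 361. -366.   31.] 0.68 [130. 256.]
scene brush [ 764. -116.   19.] 0.92 [310. 321.]
scene brush [506. 328. 
[... 167 characters left out ...]
.41739815, -0.01029344,  1.61358765,  0.00469417,
        1.11073088, -0.0529775 ]), 'joint_velocities': array([ 3.95094423e-06,  5.88502478e-04,  2.94039314e-05, -4.19839337e-04,
       -7.52941583e-04,  2.49083770e-05, -8.22371729e-04]), 'joint_torque': array([-1.02954702e-04, -8.64175630e+01,  6.78307917e-01, -4.35203648e+01,
        1.92542619e-02,  1.88869533e-03, -3.35407026e-05]), 'eef_pos': array([ 185.15026958, -596.92289225,  231.26646964]), 'tool_rot': array([-3.10604206e+00, -4.70673191e-01,  8.27499984e-05]), 'ft_force': array([-0.06450252,  0.02980947, -0.75847508]), 'moment': array([-0.01135428,  0.05177109, -0.01533347]), 'gripper_force': 0.0, 'grip_width': 85.43445879149473}
```

View pics/top0.png

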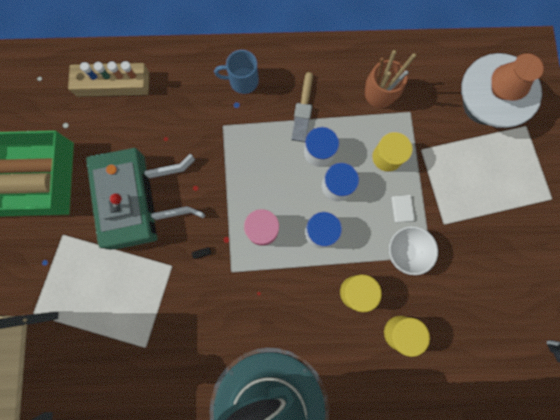

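View pics/scene0.png

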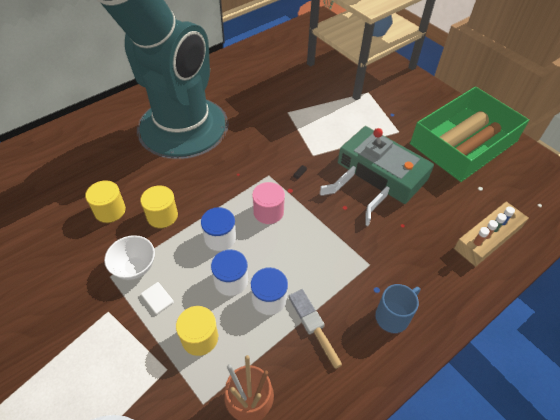

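The top view shows blue-lidded tubs at about (322,144), (341,180) and (323,229). Things that could be mistaken for them are pink (262,227), yellow (393,152), (361,293) and (407,337), and the blue mug (242,72). The mixer is at (122,198), with its mouth facing right.

```bash
cat > seg.py <<'E'
from h import *
def lids(n,c=None):
    c=c or arm.capture(n);hsv=cv2.cvtColor(c["img"],cv2.COLOR_RGB2HSV)
    m=cv2.inRange(hsv,(106,150,70),(125,255,255))
    k,l,s,ce=cv2.connectedComponentsWithStats(m);out=[]
    for i in range(1,k):
        if 250<s[i,4]<2500:
            # outline -> world on z=78 -> circle
            ct=max(cv2.findContours((l==i).astype(np.uint8),0,1)[0],key=len).reshape(-1,2)
            W=np.array([pix2w(c,u,v,78)[:2] for u,v in ct],np.float32)
            (x,y),r=cv2.minEnclosingCircle(W)
            out.append((round(x,1),round(y,1),round(2*r,1),int(s[i,4]),np.round(ce[i])))
    return c,out
E
python3 - <<'E'
from seg import *
for n in("top","scene"):
    c,o=lids(n);print(n,*o,sep="\n ")
    hsv=cv2.cvtColor(c["img"],cv2.COLOR_RGB2HSV)
    x0,y0,w,h=(75,135,140,125) if n=="top" else (310,115,140,120)
    m=cv2.inRange(hsv,(70,60,20),(95,255,255));m2=np.zeros_like(m);m2[y0:y0+h,x0:x0+w]=m[y0:y0+h,x0:x0+w]
    ct=np.vstack([q for q in cv2.findContours(m2,0,1)[0] if len(q)>20]).reshape(-1,2)
    W=np.array([pix2w(c,u,v,70)[:2] for u,v in ct],np.float32);print(cv2.minAreaRect(W))
    cr=cv2.resize(c["img"][y0:y0+h,x0:x0+w],None,fx=4.2,fy=4.2,interpolation=2)
    if n=="top":
        a=cr
        b=cv2.resize(c["img"][115:260,225:435],(800,552));
        cv2.imwrite("pics/mix_top.png",a[:,:,::-1]);cv2.imwrite("pics/tubs_top.png",b[:,:,::-1])
    else: cv2.imwrite("pics/mix_scene.png",cr[:,:,::-1])
E
```

```text
top
 (653.3, -151.5, 81.6, 760, array([322., 143.]))
 (557.1, -196.3, 81.9, 794, array([341., 179.]))
 (433.7, -146.2, 81.0, 834, array([324., 229.]))
((526.6839599609375, 356.5555114746094), (247.12118530273438, 143.10963439941406), 10.483907699584961)
scene
 (-189.4, 440.6, 298.9, 746, array([246.,  28.]))
 (434.2, -149.4, 86.5, 720, array([217., 221.]))
 (557.8, -198.6, 84.5, 851, array([229., 265.]))
 (654.9, -153.2, 83.4, 914, array([269., 284.]))
((543.164306640625, 341.92724609375), (248.64324951171875, 177.17498779296875), 9.862675666809082)
```

View pics/mix_top.png

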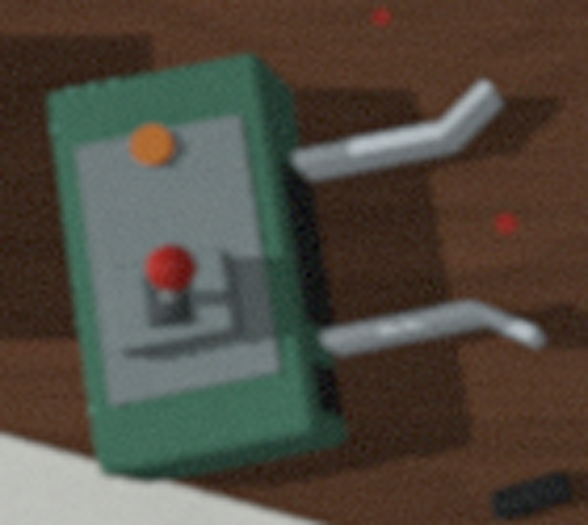

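View pics/tubs_top.png

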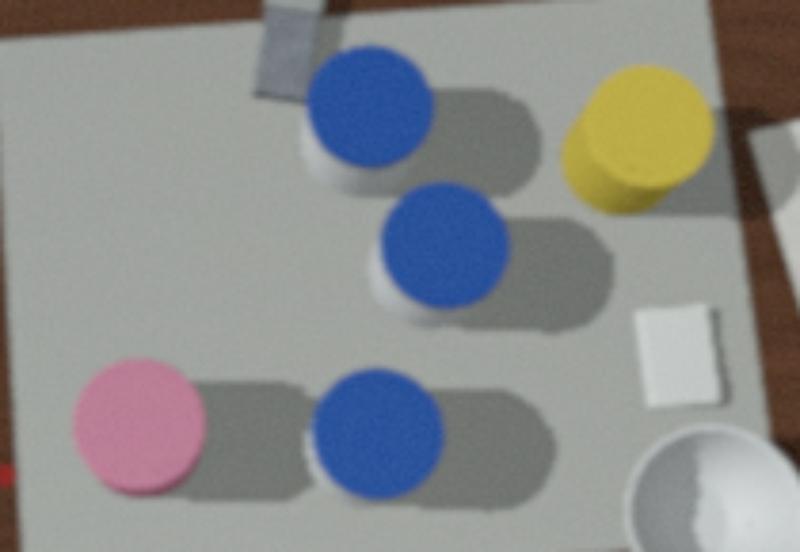

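View pics/mix_scene.png

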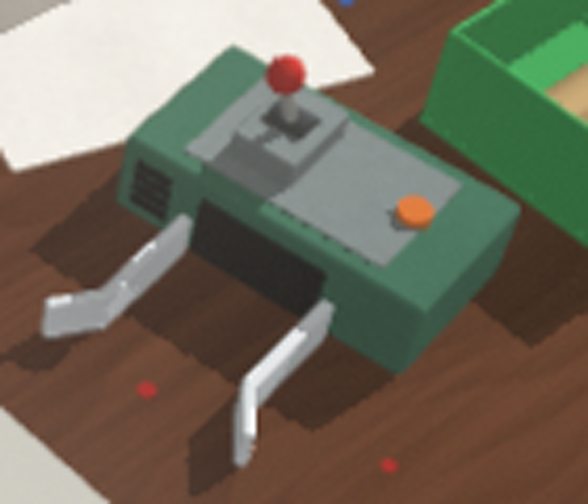

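Run:
```python
from seg import *
c=arm.capture("top")
def P(a,b,z): return pix2w(c,75+(a+.5)/4.2-.5,135+(b+.5)/4.2-.5,z)
for n,a,b,z in[("TL",50,95,70),("TR",250,57,70),("BR",308,428,70),("BL",105,470,70),
 ("uroot",300,160,35),("ubend",445,130,35),("utip",488,85,35),("lroot",325,345,35),("lbend",475,308,35),("ltip",540,338,35),("ball",170,268,135),("char",532,495,14)]:
    print(n,np.round(P(a,b,z)[:2]))
c=arm.capture("scene")
def P(a,b,z): return pix2w(c,310+(a+.5)/4.2-.5,115+(b+.5)/4.2-.5,z)
print()
for n,a,b,z in[("housing front-left top",127,143,70),("back-left top",233,47,70),("back right",520,210,70),("front right",430,310,70),("lroot",185,220,35),("lbend",100,297,35),("ltip",45,302,35),("uroot",330,305,35),("ubend",245,385,35),("utip",238,425,35)]:
    print(n,np.round(P(a,b,z)[:2]))
# ball triangulation
A=arm.capture("top")
pr=[]
for cc,(u,v) in((A,(75+170/4.2,135+268/4.2)),(c,(310+286/4.2,115+75/4.2))):
    R=cv2.Rodrigues(np.array(cc["rvec"]))[0];M=np.array(cc["mtx"])@np.c_[R,np.array(cc["tvec"]).ravel()];pr.append((M,(u,v)))
X=cv2.triangulatePoints(pr[0][0],pr[1][0],np.array(pr[0][1]).reshape(2,1),np.array(pr[1][1]).reshape(2,1)).ravel();print("ball",X[:3]/X[3])
```

```text
TL [634. 447.]
TR [655. 327.]
BR [427. 286.]
BL [406. 403.]
uroot [599. 306.]
ubend [616. 216.]
utip [644. 189.]
lroot [482. 288.]
lbend [502. 196.]
ltip [482. 156.]
ball [511. 344.]
char [388. 165.]

housing front-left top [430. 278.]
back-left top [406. 404.]
back right [637. 445.]
front right [659. 331.]
lroot [486. 286.]
lbend [502. 193.]
ltip [483. 161.]
uroot [601. 310.]
ubend [614. 217.]
utip [634. 190.]
ball [505.53161138 335.24840602 155.85343916]
```

>>> step_arm(
  series=[0, 0, 0, -0.12, 0, 0, 0, -0.12, 0, 0, 0, -0.12, 0, 0, 0, -0.12, 0, 0, 0, -0.12],
  jaw=0.05,
  force=20,
)

```text
time_s: 1.57
eef_pos: [185.2, -596.9, 231.3]
tool_rot: [-2.824, -1.376, 0.0]
ft_force: [-0.6, 0.9, -0.4]
grip_width: 49.9
gripper_force: 0.0
```

>>> step_arm(
  series=[0, 0, 0, -0.12, 0, 0, 0, -0.12, 0, 0, 0, -0.12, 0, 0, 0, -0.12, 0, 0, 0, -0.12],
)

```text
time_s: 1.98
eef_pos: [185.1, -597.0, 231.3]
tool_rot: [-2.292, -2.149, 0.0]
ft_force: [0.4, 0.1, -0.3]
grip_width: 50.1
gripper_force: 0.0
```

>>> step_arm(
  series=[0, 0, 0, -0.12, 0, 0, 0, -0.12, 0, 0, 0, -0.009, 0, 0, 0, 0],
)

```text
time_s: 2.32
eef_pos: [185.0, -597.0, 231.2]
tool_rot: [-2.018, -2.408, -0.0]
ft_force: [-0.5, 0.1, 0.4]
grip_width: 50.1
gripper_force: 0.0
```

>>> step_arm(
  series=[0.025, 0.025, 0, 0, 0.025, 0.025, 0, 0, 0.025, 0.025, 0, 0, 0.025, 0.025, 0, 0, 0.025, 0.025, 0, 0],
)

```text
time_s: 2.73
eef_pos: [286.6, -450.2, 231.4]
tool_rot: [2.02, 2.406, -0.0]
ft_force: [1.2, -0.4, -0.3]
grip_width: 50.2
gripper_force: 0.0
```

>>> step_arm(
  series=[0.025, 0.025, 0, 0, 0.025, 0.025, 0, 0, 0.025, 0.025, 0, 0, 0.025, 0.025, 0, 0, 0.025, 0.025, 0, 0],
)

```text
time_s: 3.15
eef_pos: [387.4, -304.9, 231.5]
tool_rot: [2.019, 2.406, -0.0]
ft_force: [0.6, -0.0, 1.6]
grip_width: 50.3
gripper_force: 0.0
```

>>> step_arm(
  series=[0.025, 0.025, 0, 0, 0.025, 0.025, 0, 0, 0.025, 0.025, 0, 0, 0.003, 0, 0.02, 0, 0, 0, 0.03, 0],
)

```text
time_s: 3.57
eef_pos: [449.0, -214.6, 182.9]
tool_rot: [2.012, 2.406, 0.002]
ft_force: [0.7, -2.1, -0.9]
grip_width: 50.1
gripper_force: 0.0
```

>>> step_arm(
  series=[0, 0, 0.03, 0, 0, 0, 0.02, 0, 0, 0, 0, 0, 0, 0, 0, 0],
)

```text
time_s: 3.9
eef_pos: [446.4, -216.0, 131.3]
tool_rot: [-2.016, -2.407, 0.0]
ft_force: [0.4, -0.1, 1.0]
grip_width: 50.0
gripper_force: 0.0
```

>>> step_arm(
  series=[0, 0, 0.03, 0, 0, 0, 0.03, 0, 0, 0, 0.03, 0, 0, 0, 0.018, 0, 0, 0, 0, 0],
)

```text
time_s: 4.32
eef_pos: [446.0, -216.2, 21.9]
tool_rot: [-2.015, -2.407, 0.001]
ft_force: [-0.8, 0.8, -0.4]
grip_width: 49.9
gripper_force: 0.0
```

>>> step_arm(
  series=[0.005, 0, 0, 0, 0.005, 0, 0, 0, 0.005, 0, 0, 0, 0.003, 0, 0, 0],
)

```text
time_s: 4.65
eef_pos: [444.0, -198.1, 24.7]
tool_rot: [2.012, 2.41, 0.001]
ft_force: [-0.3, -0.4, -0.1]
grip_width: 49.8
gripper_force: 0.0
```

>>> step_arm(
  series=[0.003, 0, 0, 0, 0.003, 0, 0, 0],
)

```text
time_s: 4.82
eef_pos: [442.5, -192.5, 23.9]
tool_rot: [2.013, 2.41, 0.0]
ft_force: [-1.4, -0.9, -0.1]
grip_width: 49.9
gripper_force: 0.0
```

>>> step_arm(
  series=[0.003, 0, 0, 0],
)

```text
time_s: 4.9
eef_pos: [441.9, -189.7, 23.6]
tool_rot: [2.014, 2.41, -0.0]
ft_force: [0.1, -1.8, 1.1]
grip_width: 50.0
gripper_force: 0.0
```

>>> step_arm(
  series=[0.003, 0, 0, 0],
)

```text
time_s: 4.98
eef_pos: [441.3, -186.7, 23.5]
tool_rot: [2.014, 2.411, -0.0]
ft_force: [0.4, -2.4, 0.6]
grip_width: 49.9
gripper_force: 0.0
```

>>> step_arm(
  series=[0.003, 0, 0, 0],
)

```text
time_s: 5.07
eef_pos: [440.7, -183.7, 23.4]
tool_rot: [2.014, 2.411, -0.0]
ft_force: [0.0, -2.0, 0.4]
grip_width: 49.6
gripper_force: 0.0
```

>>> step_arm(
  series=[0.003, 0, 0, 0],
)

```text
time_s: 5.15
eef_pos: [440.2, -180.7, 23.3]
tool_rot: [2.014, 2.411, 0.0]
ft_force: [0.7, -2.6, 2.2]
grip_width: 50.3
gripper_force: 0.0
```

>>> step_arm(
  series=[0.003, 0, 0, 0],
)

```text
time_s: 5.23
eef_pos: [439.6, -177.7, 23.3]
tool_rot: [-2.014, -2.411, -0.0]
ft_force: [0.7, -1.2, 0.9]
grip_width: 49.9
gripper_force: 0.0
```

>>> step_arm(
  series=[-0.01, 0, 0, 0, -0.01, 0, 0, 0, 0, 0, -0.03, 0, 0, 0, -0.04, 0, 0, 0, -0.03, 0],
)

```text
time_s: 5.65
eef_pos: [443.3, -198.4, 125.2]
tool_rot: [-2.014, -2.41, -0.001]
ft_force: [-0.4, -1.1, 0.5]
grip_width: 49.7
gripper_force: 0.0
```

>>> step_arm(
  series=[-0.022, 0.028, 0, 0, -0.022, 0.028, 0, 0, -0.023, 0.028, 0, 0, -0.023, 0.028, 0, 0, 0, 0, 0, 0],
)

```text
time_s: 6.07
eef_pos: [573.2, -270.4, 122.7]
tool_rot: [2.016, 2.407, 0.002]
ft_force: [-0.2, 0.8, 0.6]
grip_width: 50.2
gripper_force: 0.0
```

Run:
```python
from seg import *
print(*lids("top")[1],sep="\n");o=arm.get_obs();print(o["eef_pos"],o["time_s"])
```

```text
(653.6, -151.7, 81.0, 753, array([322., 143.]))
(556.9, -196.8, 81.3, 793, array([341., 179.]))
(431.1, -131.0, 81.3, 840, array([318., 230.]))
[ 570.91313298 -268.57737394  122.33690103] 6.1167
```

>>> step_arm(
  series=[0, 0, 0.03, 0, 0, 0, 0.04, 0, 0, 0, 0.029, 0, 0, 0, 0, 0, 0, 0, 0, 0],
)

```text
time_s: 6.53
eef_pos: [568.4, -266.3, 23.8]
tool_rot: [-2.013, -2.409, 0.001]
ft_force: [0.6, 0.3, 1.2]
grip_width: 49.8
gripper_force: 0.0
```

>>> step_arm(
  series=[0.005, 0, 0, 0, 0.005, 0, 0, 0, 0.005, 0, 0, 0, 0.005, 0, 0, 0, 0.003, 0, 0, 0],
)

```text
time_s: 6.95
eef_pos: [565.6, -242.7, 25.2]
tool_rot: [2.013, 2.411, 0.001]
ft_force: [0.3, -0.3, -0.7]
grip_width: 50.2
gripper_force: 0.0
```

>>> step_arm(
  series=[0.003, 0, 0, 0],
)

```text
time_s: 7.03
eef_pos: [565.1, -240.3, 24.9]
tool_rot: [2.013, 2.411, 0.0]
ft_force: [0.1, -2.2, 1.9]
grip_width: 50.1
gripper_force: 0.0
```

>>> step_arm(
  series=[0.003, 0, 0, 0],
)

```text
time_s: 7.12
eef_pos: [564.4, -237.6, 24.6]
tool_rot: [2.014, 2.411, -0.0]
ft_force: [0.8, -1.8, 1.2]
grip_width: 50.4
gripper_force: 0.0
```

>>> step_arm(
  series=[0.003, 0, 0, 0],
)

```text
time_s: 7.2
eef_pos: [563.8, -234.7, 24.5]
tool_rot: [2.014, 2.411, -0.0]
ft_force: [1.2, -2.2, 1.7]
grip_width: 50.4
gripper_force: 0.0
```

>>> step_arm(
  series=[0.003, 0, 0, 0],
)

```text
time_s: 7.28
eef_pos: [563.2, -231.7, 24.3]
tool_rot: [2.014, 2.411, -0.0]
ft_force: [-0.4, -1.2, 1.1]
grip_width: 49.8
gripper_force: 0.0
```

>>> step_arm(
  series=[0.003, 0, 0, 0],
)

```text
time_s: 7.37
eef_pos: [562.6, -228.7, 24.3]
tool_rot: [2.014, 2.411, -0.0]
ft_force: [-0.3, -0.5, 0.8]
grip_width: 50.2
gripper_force: 0.0
```

>>> step_arm(
  series=[0.003, 0, 0, 0],
)

```text
time_s: 7.45
eef_pos: [562.1, -225.6, 24.2]
tool_rot: [-2.014, -2.411, 0.0]
ft_force: [-0.0, -1.2, 0.6]
grip_width: 49.9
gripper_force: 0.0
```

>>> step_arm(
  series=[-0.012, 0, 0, 0, -0.013, 0, 0, 0, 0, 0, -0.03, 0, 0, 0, -0.04, 0, 0, 0, -0.03, 0],
)

```text
time_s: 7.87
eef_pos: [566.7, -252.0, 126.2]
tool_rot: [-2.015, -2.41, -0.001]
ft_force: [1.2, 0.5, 0.0]
grip_width: 49.8
gripper_force: 0.0
```

>>> step_arm(
  series=[0.003, 0.026, 0, 0, 0.003, 0.026, 0, 0, 0.003, 0.026, 0, 0, 0.002, 0.025, 0, 0, 0, 0, 0, 0],
)

```text
time_s: 8.28
eef_pos: [669.4, -220.1, 123.9]
tool_rot: [2.012, 2.413, 0.003]
ft_force: [-0.1, -0.2, 1.1]
grip_width: 49.8
gripper_force: 0.0
```

>>> step_arm(
  series=[0, 0, 0.03, 0, 0, 0, 0.04, 0, 0, 0, 0.029, 0, 0, 0, 0, 0, 0, 0, 0, 0],
)

```text
time_s: 8.7
eef_pos: [665.2, -222.1, 24.5]
tool_rot: [-2.013, -2.408, 0.001]
ft_force: [0.3, 0.2, 0.9]
grip_width: 50.1
gripper_force: 0.0
```

>>> step_arm(
  series=[0.005, 0, 0, 0, 0.005, 0, 0, 0, 0.005, 0, 0, 0, 0.005, 0, 0, 0, 0.003, 0, 0, 0],
)

```text
time_s: 9.12
eef_pos: [662.3, -197.7, 26.3]
tool_rot: [2.012, 2.411, 0.001]
ft_force: [3.0, -3.4, 1.2]
grip_width: 49.9
gripper_force: 0.0
```

>>> step_arm(
  series=[0.003, 0, 0, 0],
)

```text
time_s: 9.2
eef_pos: [661.9, -195.8, 26.2]
tool_rot: [2.013, 2.41, 0.0]
ft_force: [2.2, -5.8, 3.1]
grip_width: 50.1
gripper_force: 0.0
```

>>> step_arm(
  series=[0.003, 0, 0, 0],
)

```text
time_s: 9.28
eef_pos: [661.4, -193.5, 26.1]
tool_rot: [2.013, 2.409, -0.0]
ft_force: [1.5, -4.4, 2.7]
grip_width: 49.8
gripper_force: 0.0
```

>>> step_arm(
  series=[0.003, 0, 0, 0],
)

```text
time_s: 9.37
eef_pos: [660.7, -190.8, 26.0]
tool_rot: [2.014, 2.409, -0.001]
ft_force: [1.5, -6.0, 3.1]
grip_width: 49.8
gripper_force: 0.0
```

>>> step_arm(
  series=[0.003, 0, 0, 0],
)

```text
time_s: 9.45
eef_pos: [660.2, -188.0, 26.0]
tool_rot: [2.014, 2.409, -0.001]
ft_force: [2.3, -7.1, 4.7]
grip_width: 49.8
gripper_force: 0.0
```

>>> step_arm(
  series=[0.003, 0, 0, 0],
)

```text
time_s: 9.53
eef_pos: [659.6, -185.2, 26.0]
tool_rot: [2.014, 2.408, -0.001]
ft_force: [0.3, -7.1, 3.4]
grip_width: 50.2
gripper_force: 0.0
```

>>> step_arm(
  series=[0.003, 0, 0, 0],
)

```text
time_s: 9.62
eef_pos: [659.0, -182.2, 26.0]
tool_rot: [2.014, 2.409, -0.001]
ft_force: [0.3, -6.7, 4.4]
grip_width: 49.7
gripper_force: 0.0
```

Run:
```python
from seg import *
print(*lids("top")[1],sep="\n");o=arm.get_obs();print(o["eef_pos"],o["time_s"])
```

```text
(650.5, -138.5, 82.4, 731, array([316., 144.]))
(553.3, -179.6, 81.5, 796, array([335., 181.]))
(431.0, -131.1, 81.2, 839, array([318., 230.]))
[ 659.00088954 -181.28449133   25.93656765] 9.6667
```

T1 (now at 651,-138) needs about 7 N against 1.5–2 N for the other two, so it is the full tub. Before the slide I'll check clearance to the brush and whether the tub is tilting.

Run:
```python
from seg import *
c=arm.capture("top")
for p in((292.5,140.5),(304.5,141.5),(296,105),(312,104)): print(np.round(pix2w(c,*p,12)))
s=arm.capture("scene")["img"]
cv2.imwrite("pics/t1.png",np.hstack([cv2.resize(c["img"][100:220,270:380],(400,436)),cv2.resize(s[230:350,220:330],(400,436))])[:,:,::-1])
```

```text
[685. -81.  12.]
[ 681. -114.   12.]
[787. -95.  12.]
[ 789. -139.   12.]
```

View pics/t1.png

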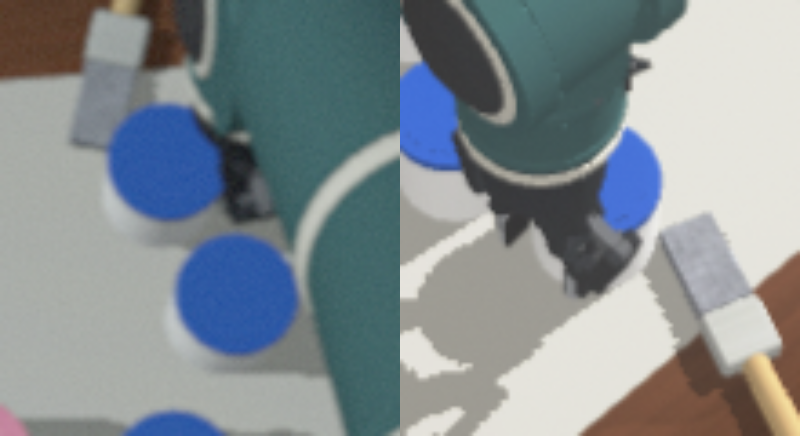

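>>> step_arm(
  series=[-0.01, 0, 0, 0, -0.015, 0, 0, 0, 0, 0, -0.03, 0, 0, 0, -0.035, 0, 0, 0, -0.03, 0],
)

```text
time_s: 10.18
eef_pos: [662.9, -207.2, 121.4]
tool_rot: [-2.015, -2.409, 0.0]
ft_force: [0.4, 0.7, 1.1]
grip_width: 50.0
gripper_force: 0.0
```

>>> step_arm(
  series=[0.007, 0.022, 0, 0, 0.008, 0.022, 0, 0, 0, 0, 0, -0.12, 0, 0, 0, -0.12, 0, 0, 0, -0.12],
)

```text
time_s: 10.6
eef_pos: [703.9, -184.1, 119.8]
tool_rot: [-1.542, -2.736, 0.0]
ft_force: [-0.9, 0.2, -0.7]
grip_width: 50.4
gripper_force: 0.0
```

>>> step_arm(
  series=[0, 0, 0, -0.12, 0, 0, 0, -0.12, 0, 0, 0, -0.095, 0, 0, 0, 0, 0, 0, 0, 0],
)

```text
time_s: 11.02
eef_pos: [703.6, -184.2, 119.8]
tool_rot: [-1.079, -2.95, -0.001]
ft_force: [-0.2, 0.3, -0.5]
grip_width: 50.3
gripper_force: 0.0
```

Run:
```python
from seg import *
c,o=lids("top");print(*o,sep="\n")
R=cv2.Rodrigues(arm.get_obs()["tool_rot"])[0];print(arm.get_obs()["eef_pos"],arm.get_obs()["time_s"],np.degrees(np.arctan2(R[1,0],R[0,0])))
a=cv2.imread("pics/top0.png");b=c["img"][:,:,::-1]
# brush shift between pictures
t=a[75:142,290:316];r=cv2.matchTemplate(b[65:152,280:326],t,cv2.TM_CCOEFF_NORMED);print(cv2.minMaxLoc(r)[1:],"expect (10,10)")
```

```text
(650.3, -136.8, 81.6, 755, array([316., 144.]))
(553.3, -179.4, 81.6, 800, array([335., 181.]))
(431.1, -131.1, 81.1, 839, array([318., 230.]))
[ 703.60946176 -183.98080524  119.92554908] 11.0667 139.80937220051985
(0.9415498375892639, (20, 19), (10, 10)) expect (10,10)
```

>>> step_arm(
  series=[0, 0, 0.035, 0, 0, 0, 0.035, 0, 0, 0, 0.025, 0, 0, 0, 0.009, 0, 0, 0, 0, 0],
)

```text
time_s: 11.48
eef_pos: [702.6, -182.9, 14.0]
tool_rot: [-1.074, -2.949, 0.001]
ft_force: [-0.4, -0.5, 0.1]
grip_width: 49.8
gripper_force: 0.0
```

>>> step_arm(
  series=[0.006, 0, 0, 0, 0.006, 0, 0, 0, 0.006, 0, 0, 0, 0.005, 0, 0, 0, 0.005, 0, 0, 0],
)

```text
time_s: 11.9
eef_pos: [682.9, -164.9, 17.8]
tool_rot: [1.072, 2.95, 0.0]
ft_force: [4.7, -3.4, 3.6]
grip_width: 49.8
gripper_force: 0.0
```

>>> step_arm(
  series=[0.005, 0, 0, 0, 0.005, 0, 0, 0, 0.005, 0, 0, 0, 0.005, 0, 0, 0, 0.005, 0, 0, 0],
)

```text
time_s: 12.32
eef_pos: [663.9, -149.5, 17.6]
tool_rot: [1.073, 2.95, -0.0]
ft_force: [5.1, -4.2, 4.7]
grip_width: 49.9
gripper_force: 0.0
```

Run:
```python
from seg import *
c,o=lids("top");print(*o,sep="\n");print(arm.get_obs()["eef_pos"])
```

```text
(628.8, -119.6, 86.0, 783, array([310., 153.]))
(553.1, -179.0, 81.4, 754, array([334., 181.]))
(431.0, -131.1, 81.1, 841, array([318., 230.]))
[ 663.16183889 -148.74586709   17.51408634]
```

>>> step_arm(
  series=[0.005, 0, 0, 0, 0.005, 0, 0, 0, 0.004, 0, 0, 0, 0.002, 0, 0, 0, 0, 0, 0, 0],
)

```text
time_s: 12.78
eef_pos: [651.2, -138.9, 17.2]
tool_rot: [1.072, 2.951, -0.0]
ft_force: [4.0, -2.2, 2.4]
grip_width: 50.2
gripper_force: 0.0
```

>>> step_arm(
  series=[-0.01, 0, 0, 0, -0.02, 0, 0, 0, 0, 0, -0.03, 0, 0, 0, -0.035, 0, 0, 0, -0.03, 0],
)

```text
time_s: 13.2
eef_pos: [673.5, -157.6, 112.5]
tool_rot: [-1.072, -2.952, -0.001]
ft_force: [1.2, 0.3, 0.4]
grip_width: 50.0
gripper_force: 0.0
```

>>> step_arm(
  series=[0, 0, 0, 0.12, 0, 0, 0, 0.12, 0, 0, 0, 0.12, 0, 0, 0, 0.12, 0, 0, 0, 0.12],
)

```text
time_s: 13.62
eef_pos: [673.5, -157.7, 111.3]
tool_rot: [-1.904, -2.498, 0.0]
ft_force: [-0.4, 0.0, -0.0]
grip_width: 50.4
gripper_force: 0.0
```

>>> step_arm(
  series=[0, 0, 0, 0.095, 0, 0, 0, 0],
)

```text
time_s: 13.78
eef_pos: [673.6, -157.5, 111.3]
tool_rot: [-2.019, -2.406, 0.001]
ft_force: [1.4, -0.9, 0.5]
grip_width: 50.1
gripper_force: 0.0
```

```bash
cat > st.py <<'E'
from seg import *
H=np.array([550,256.]);X=np.array([-.177,.984]);Y=np.array([.984,.177])
c,o=lids("top")
for q in o: d=np.array(q[:2])-H;print(q,"home-frame s,lat:",np.round([d@X,d@Y],1))
s=arm.get_obs();R=cv2.Rodrigues(s["tool_rot"])[0];d=s["eef_pos"][:2]-H
print("tcp",np.round(s["eef_pos"],1),np.round([d@X,d@Y],1),"ang",np.degrees(np.arctan2(R[1,0],R[0,0])),s["time_s"],s["ft_force"])
E
python3 st.py
```

```text
(613.7, -108.6, 81.1, 766, array([305., 158.])) home-frame s,lat: [-370.    -1.9]
(553.2, -179.0, 81.2, 695, array([333., 181.])) home-frame s,lat: [-428.6  -73.8]
(431.0, -131.1, 80.8, 833, array([318., 230.])) home-frame s,lat: [-359.8 -185.6]
tcp [ 673.6 -157.6  111.3] [-428.9   48.5] ang 100.36909980857484 13.8333 [-0.80764509 -0.79546144  0.3276946 ]
```

>>> step_arm(
  series=[-0.003, -0.013, 0, 0, -0.004, -0.014, 0, 0, 0, 0, 0, -0.12, 0, 0, 0, -0.12, 0, 0, 0, -0.11],
)

```text
time_s: 14.25
eef_pos: [648.2, -169.7, 111.4]
tool_rot: [-1.549, -2.733, 0.0]
ft_force: [0.2, 0.4, 0.9]
grip_width: 50.1
gripper_force: 0.0
```

>>> step_arm(
  series=[0, 0, 0, 0, 0, 0, 0.035, 0, 0, 0, 0.035, 0, 0, 0, 0.027, 0, 0, 0, 0, 0],
)

```text
time_s: 14.67
eef_pos: [645.5, -169.1, 9.1]
tool_rot: [-1.561, -2.718, 0.003]
ft_force: [-0.3, 0.3, -0.8]
grip_width: 49.9
gripper_force: 0.0
```

>>> step_arm(
  series=[0.006, 0, 0, 0, 0.006, 0, 0, 0, 0.006, 0, 0, 0, 0.005, 0, 0, 0, 0.005, 0, 0, 0],
)

```text
time_s: 15.08
eef_pos: [635.7, -145.9, 16.5]
tool_rot: [1.562, 2.721, 0.001]
ft_force: [4.8, -6.6, 6.5]
grip_width: 50.2
gripper_force: 0.0
```

>>> step_arm(
  series=[0.007, 0, 0, 0, 0.008, 0, 0, 0, 0.008, 0, 0, 0, 0.008, 0, 0, 0, 0.004, 0, 0, 0],
)

```text
time_s: 15.5
eef_pos: [617.9, -115.2, 16.5]
tool_rot: [1.562, 2.721, 0.001]
ft_force: [5.0, -5.8, 7.0]
grip_width: 50.1
gripper_force: 0.0
```

>>> step_arm(
  series=[-0.005, 0, 0, 0, -0.005, 0, 0, 0, 0, 0, 0, 0],
)

```text
time_s: 15.75
eef_pos: [622.4, -124.9, 15.1]
tool_rot: [1.564, 2.723, -0.0]
ft_force: [1.3, -1.1, 0.1]
grip_width: 50.1
gripper_force: 0.0
```

```bash
python3 st.py
```

```text
(593.0, -75.4, 81.4, 771, array([292., 167.])) home-frame s,lat: [-333.7  -16.3]
(524.8, -157.6, 83.0, 530, array([322., 194.])) home-frame s,lat: [-402.5  -98. ]
(431.2, -131.0, 81.1, 838, array([318., 230.])) home-frame s,lat: [-359.8 -185.4]
tcp [ 622.1 -124.4   14.8] [-387.1    3.6] ang 120.25814482006687 15.8 [ 0.85754281 -0.0763924   0.15356528]
```

Run:
```python
from seg import *
c,o=lids("scene");print(*o,sep="\n")
t=arm.capture("top")["img"]
cv2.imwrite("pics/t2.png",np.hstack([cv2.resize(t[120:260,250:370],(400,466)),cv2.resize(c["img"][180:320,190:310],(400,466))])[:,:,::-1])
```

```text
(-192.1, 440.5, 298.9, 362, array([255.,  30.]))
(432.4, -132.8, 86.6, 648, array([221., 218.]))
(524.9, -159.1, 85.1, 684, array([232., 247.]))
```

View pics/t2.png

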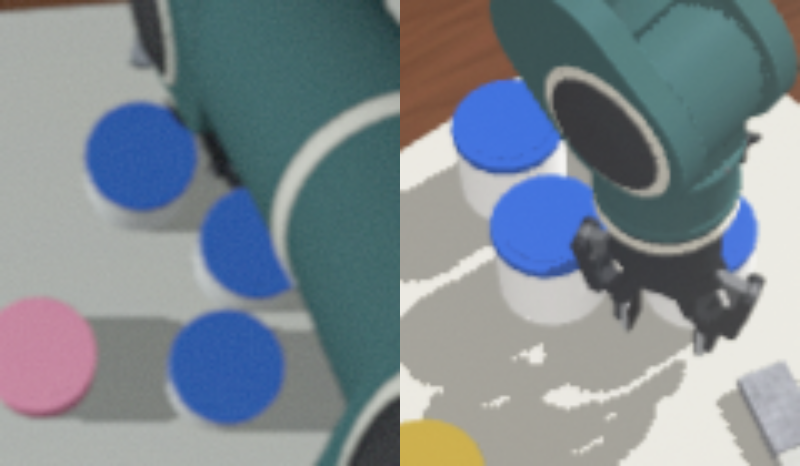

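>>> step_arm(
  series=[-0.002, 0.005, 0, 0, -0.002, 0.004, 0, 0, 0.007, 0.003, 0, 0, 0.0075, 0.003, 0, 0, 0.0075, 0.003, 0, 0],
)

```text
time_s: 16.32
eef_pos: [629.2, -100.1, 15.1]
tool_rot: [1.564, 2.722, -0.001]
ft_force: [2.4, -10.3, 11.4]
grip_width: 50.3
gripper_force: 0.0
```

>>> step_arm(
  series=[0.0075, 0.003, 0, 0, 0.0075, 0.003, 0, 0, 0.0075, 0.003, 0, 0, 0.0075, 0.003, 0, 0, 0.0075, 0.003, 0, 0],
)

```text
time_s: 16.73
eef_pos: [623.3, -60.0, 15.3]
tool_rot: [1.563, 2.722, -0.001]
ft_force: [3.4, -10.2, 10.6]
grip_width: 50.1
gripper_force: 0.0
```

```bash
python3 st.py
```

```text
(581.4, -23.4, 81.8, 767, array([271., 172.])) home-frame s,lat: [-280.5  -18.6]
(430.6, -121.1, 74.7, 411, array([311., 231.])) home-frame s,lat: [-349.9 -184.2]
tcp [623.  -57.8  15.3] [-321.7   16.3] ang 120.3606324067905 16.7833 [ 1.82836172 -7.10384056  9.83374025]
```

>>> step_arm(
  series=[-0.01, 0, 0, 0, -0.01, 0, 0, 0, 0, 0, -0.035, 0, 0, 0, -0.035, 0, 0, 0, -0.03, 0],
)

```text
time_s: 17.2
eef_pos: [632.5, -77.0, 115.7]
tool_rot: [-1.564, -2.724, -0.0]
ft_force: [-0.0, 0.0, 0.6]
grip_width: 49.8
gripper_force: 0.0
```

>>> step_arm(
  series=[0.008, -0.022, 0, 0, 0.008, -0.022, 0, 0, 0, 0, 0, 0.12, 0, 0, 0, 0.12, 0, 0, 0, 0.12],
)

```text
time_s: 17.62
eef_pos: [586.2, -85.9, 114.3]
tool_rot: [-2.034, -2.394, 0.0]
ft_force: [0.3, -0.1, -0.0]
grip_width: 50.3
gripper_force: 0.0
```

>>> step_arm(
  series=[0, 0, 0, 0.08, 0, 0, 0, 0],
)

```text
time_s: 17.78
eef_pos: [586.4, -85.3, 114.2]
tool_rot: [-2.126, -2.313, 0.0]
ft_force: [0.6, -0.2, -0.3]
grip_width: 50.0
gripper_force: 0.0
```

```bash
python3 st.py; python3 -c "
from seg import *
print(lids('scene')[1])"
```

```text
(581.1, -21.8, 81.9, 772, array([271., 172.])) home-frame s,lat: [-278.9  -18.6]
tcp [586.4 -85.3 114.2] [-342.3  -24.6] ang 95.16433063579179 17.8333 [-0.32224962  0.39514688  0.16727518]
[(-218.2, 473.3, 243.6, 400, array([254.,  27.])), (432.0, -133.0, 86.0, 702, array([222., 218.])), (585.1, -18.8, 83.0, 334, array([300., 235.])), (524.9, -159.2, 85.1, 766, array([234., 247.]))]
```

>>> step_arm(
  series=[0, 0, 0.035, 0, 0, 0, 0.035, 0, 0, 0, 0.03, 0, 0, 0, 0, 0],
)

```text
time_s: 18.22
eef_pos: [583.1, -84.8, 9.1]
tool_rot: [-2.113, -2.316, 0.006]
ft_force: [-2.1, 0.1, -0.7]
grip_width: 50.3
gripper_force: 0.0
```

>>> step_arm(
  series=[0.006, 0, 0, 0, 0.006, 0, 0, 0, 0.006, 0, 0, 0, 0.006, 0, 0, 0, 0.008, 0, 0, 0],
)

```text
time_s: 18.63
eef_pos: [584.9, -54.0, 16.5]
tool_rot: [2.119, 2.314, 0.001]
ft_force: [1.5, -8.1, 7.8]
grip_width: 49.7
gripper_force: 0.0
```

>>> step_arm(
  series=[0.008, 0, 0, 0, 0.008, 0, 0, 0, 0.008, 0, 0, 0, 0.008, 0, 0, 0, 0.008, 0, 0, 0],
)

```text
time_s: 19.05
eef_pos: [581.4, -13.7, 16.5]
tool_rot: [2.118, 2.315, 0.002]
ft_force: [0.7, -7.9, 8.7]
grip_width: 49.8
gripper_force: 0.0
```

```bash
python3 st.py
```

```text
(573.8, 35.6, 78.6, 395, array([244., 178.])) home-frame s,lat: [-221.1  -15.6]
tcp [581.2 -11.5  16.6] [-268.8  -16.7] ang 95.17277568881681 19.1 [ 0.60948199 -2.80066711  6.27705364]
```

>>> step_arm(
  series=[0.008, 0, 0, 0, 0.008, 0, 0, 0, 0.008, 0, 0, 0, 0.008, 0, 0, 0, 0.008, 0, 0, 0],
)

```text
time_s: 19.52
eef_pos: [577.8, 26.2, 16.5]
tool_rot: [2.119, 2.315, 0.002]
ft_force: [1.7, -8.6, 7.6]
grip_width: 50.4
gripper_force: 0.0
```

>>> step_arm(
  series=[0.008, 0, 0, 0, 0.008, 0, 0, 0, 0.008, 0, 0, 0, 0.008, 0, 0, 0, 0.008, 0, 0, 0],
)

```text
time_s: 19.93
eef_pos: [574.2, 66.2, 16.5]
tool_rot: [2.119, 2.315, 0.002]
ft_force: [1.1, -8.5, 8.7]
grip_width: 50.2
gripper_force: 0.0
```

>>> step_arm(
  series=[0.008, 0, 0, 0, 0.008, 0, 0, 0, 0.008, 0, 0, 0, 0.008, 0, 0, 0, 0.006, 0, 0, 0],
)

```text
time_s: 20.35
eef_pos: [570.7, 104.5, 16.5]
tool_rot: [2.118, 2.316, 0.003]
ft_force: [0.7, -8.5, 8.9]
grip_width: 50.0
gripper_force: 0.0
```

```bash
python3 st.py;python3 -c "
from seg import *
print(lids('scene')[1])"
```

```text
(524.2, -157.2, 79.0, 607, array([326., 189.])) home-frame s,lat: [-402.   -98.5]
tcp [570.5 105.9  16.5] [-151.4   -6.4] ang 95.16601210957289 20.4 [ 0.70958961 -6.07220827  6.91348522]
[(432.0, -133.0, 86.0, 701, array([222., 218.])), (525.5, -159.7, 83.5, 750, array([234., 248.]))]
```

>>> step_arm(
  series=[-0.006, 0.002, 0, 0, 0, 0.002, 0, -0.087, 0, 0, 0, 0],
  jaw=0.04,
)

```text
time_s: 20.7
eef_pos: [574.8, 99.2, 15.8]
tool_rot: [2.011, 2.412, 0.003]
ft_force: [-0.3, -0.6, 0.9]
grip_width: 40.1
gripper_force: 0.0
```

>>> step_arm(
  series=[0.006, 0, 0, 0, 0.008, 0, 0, 0, 0.008, 0, 0, 0, 0.008, 0, 0, 0, 0.008, 0, 0, 0],
)

```text
time_s: 21.12
eef_pos: [567.7, 136.2, 15.3]
tool_rot: [2.021, 2.403, 0.001]
ft_force: [1.9, -6.6, 5.2]
grip_width: 39.8
gripper_force: 0.0
```

>>> step_arm(
  series=[0.008, 0, 0, 0, 0.008, 0, 0, 0, 0.008, 0, 0, 0, 0.006, 0, 0, 0, 0.005, 0, 0, 0],
)

```text
time_s: 21.53
eef_pos: [561.5, 170.9, 15.3]
tool_rot: [2.02, 2.404, 0.001]
ft_force: [2.0, -7.1, 5.9]
grip_width: 39.9
gripper_force: 0.0
```

```bash
python3 st.py
python3 - <<'E'
from seg import *
t=arm.capture("top")["img"];s=arm.capture("scene")["img"]
cv2.imwrite("pics/m1.png",np.hstack([cv2.resize(t[130:260,90:250],(400,325)),cv2.resize(s[120:250,290:450],(400,325))])[:,:,::-1])
E
```

```text
(523.5, -158.0, 79.7, 683, array([328., 191.])) home-frame s,lat: [-402.7  -99.4]
tcp [561.3 172.1  15.4] [-84.6  -3.8] ang 99.97380902578907 21.5833 [-0.60154201 -2.57577002  7.11775055]
```

View pics/m1.png

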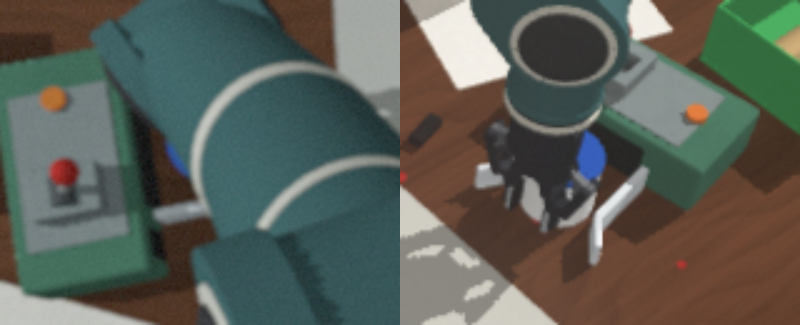

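>>> step_arm(
  series=[0.006, 0, 0, 0, 0.006, 0, 0, 0, 0.006, 0, 0, 0, 0.005, 0, 0, 0, 0.004, 0, 0, 0],
)

```text
time_s: 22.1
eef_pos: [556.7, 197.2, 15.1]
tool_rot: [2.02, 2.405, 0.0]
ft_force: [0.4, -7.8, 6.4]
grip_width: 40.0
gripper_force: 0.0
```

>>> step_arm(
  series=[0.003, 0, 0, 0, 0.003, 0, 0, 0],
)

```text
time_s: 22.27
eef_pos: [555.8, 202.8, 15.1]
tool_rot: [2.02, 2.404, 0.0]
ft_force: [1.2, -8.4, 6.4]
grip_width: 40.1
gripper_force: 0.0
```

>>> step_arm(
  series=[0.002, 0, 0, 0, 0.002, 0, 0, 0],
)

```text
time_s: 22.43
eef_pos: [555.2, 206.2, 15.1]
tool_rot: [2.02, 2.404, -0.0]
ft_force: [1.0, -17.5, 15.6]
grip_width: 40.0
gripper_force: 0.0
```

>>> step_arm(
  series=[0.002, 0, 0, 0, 0, 0, 0, 0],
)

```text
time_s: 22.6
eef_pos: [555.7, 207.7, 15.7]
tool_rot: [2.02, 2.402, 0.0]
ft_force: [1.4, -13.6, 18.7]
grip_width: 40.2
gripper_force: 0.0
```

>>> step_arm(
  series=[-0.003, 0, 0, 0, -0.005, 0, 0, 0, -0.02, 0, 0, 0, -0.03, 0, 0, 0, 0, 0, 0, 0],
)

```text
time_s: 23.02
eef_pos: [565.4, 146.4, 14.2]
tool_rot: [2.024, 2.4, -0.003]
ft_force: [0.9, -1.6, -0.5]
grip_width: 39.9
gripper_force: 0.0
```

>>> step_arm(
  series=[-0.03, 0, -0.03, 0, -0.03, 0, -0.03, 0, -0.03, 0, -0.03, 0, -0.03, 0, 0, 0, -0.03, 0, 0, 0],
)

```text
time_s: 23.43
eef_pos: [591.4, 4.7, 104.9]
tool_rot: [2.018, 2.404, 0.003]
ft_force: [-0.4, 0.7, -0.0]
grip_width: 40.0
gripper_force: 0.0
```

>>> step_arm(
  series=[-0.03, 0, 0, 0, -0.03, 0, 0, 0, 0, 0, 0, 0],
)

```text
time_s: 23.68
eef_pos: [601.3, -59.9, 102.7]
tool_rot: [2.027, 2.398, -0.003]
ft_force: [0.0, -0.6, 0.5]
grip_width: 39.9
gripper_force: 0.0
```

```bash
python3 st.py
python3 - <<'E'
from seg import *
c,o=lids("scene");print(*o,sep="\n")
t=arm.capture("top")["img"];s=c["img"]
cv2.imwrite("pics/m2.png",np.hstack([cv2.resize(t[135:255,85:225],(400,343)),cv2.resize(s[115:235,310:450],(400,343))])[:,:,::-1])
E
```

```text
(547.0, 258.3, 87.6, 879, array([159., 188.])) home-frame s,lat: [ 2.8 -2.5]
tcp [601.  -56.5 102.7] [-316.6   -5.1] ang 99.7192274746429 23.7333 [ 0.35100582  1.19808538 -0.06133588]
(547.3, 256.1, 87.6, 577, array([363., 175.]))
(432.0, -133.0, 86.0, 699, array([222., 218.]))
(523.5, -158.5, 82.7, 590, array([233., 244.]))
```

View pics/m2.png

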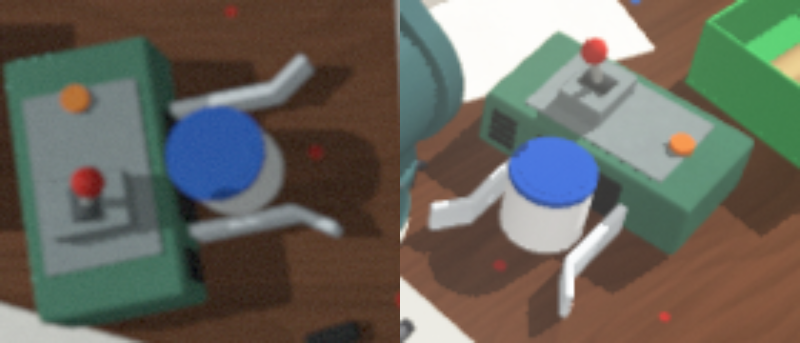

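The tub is home, standing between the rails against the pad at top-crop (215,155), with its lid at about (547,257) against my home estimate of (550,256). An outer knuckle of the gripper moved the empty tub T2 about 50 mm, so I'll nudge it back before touching the lever.

>>> step_arm(
  series=[-0.01, -0.037, 0, 0.09, -0.01, -0.037, 0, 0.09, 0, 0, 0, 0.094, 0, 0, 0, 0, 0, 0, 0, 0],
  jaw=0,
)

```text
time_s: 24.25
eef_pos: [530.7, -81.5, 103.2]
tool_rot: [2.323, 2.114, 0.001]
ft_force: [0.0, 0.5, 0.1]
grip_width: -0.2
gripper_force: 0.0
```

```bash
python3 st.py; python3 -c "
from seg import *
print(lids('scene')[1])"
```

```text
(546.9, 258.3, 87.7, 877, array([159., 188.])) home-frame s,lat: [ 2.8 -2.6]
tcp [531.  -81.4 103.1] [-328.6  -78.4] ang 84.64847231186128 24.3 [0.27599282 0.90998033 0.22036777]
[(-212.0, 469.6, 247.4, 533, array([251.,  26.])), (547.5, 256.1, 87.6, 572, array([364., 175.])), (432.1, -132.8, 86.1, 703, array([222., 218.])), (524.7, -158.5, 84.2, 686, array([234., 246.]))]
```

>>> step_arm(
  series=[0, 0, 0.035, 0, 0, 0, 0.033, 0, 0, 0, 0, 0, -0.006, 0, 0, 0, -0.006, 0, 0, 0],
)

```text
time_s: 24.77
eef_pos: [530.0, -94.5, 35.9]
tool_rot: [2.325, 2.112, 0.001]
ft_force: [-0.5, -0.3, 0.2]
grip_width: -0.6
gripper_force: 0.0
```

>>> step_arm(
  series=[-0.006, 0, 0, 0, -0.005, 0, 0, 0, -0.005, 0, 0, 0, -0.005, 0, 0, 0, -0.005, 0, 0, 0],
)

```text
time_s: 25.18
eef_pos: [526.7, -121.3, 35.1]
tool_rot: [2.327, 2.11, 0.001]
ft_force: [-1.0, 0.7, 0.1]
grip_width: -0.4
gripper_force: 0.0
```

>>> step_arm(
  series=[-0.005, 0, 0, 0, -0.005, 0, 0, 0, -0.003, 0, 0, 0, 0, 0, 0, 0],
)

```text
time_s: 25.52
eef_pos: [525.1, -134.4, 34.6]
tool_rot: [-2.328, -2.109, 0.0]
ft_force: [0.1, -0.2, -0.6]
grip_width: 0.0
gripper_force: 0.0
```

>>> step_arm(
  series=[0.01, 0, 0, 0, 0.02, 0, 0, 0, 0, 0, -0.035, 0, 0, 0, -0.035, 0, 0, 0, -0.035, 0],
)

```text
time_s: 25.93
eef_pos: [527.8, -101.9, 140.7]
tool_rot: [-2.324, -2.111, 0.001]
ft_force: [0.2, -1.3, 0.6]
grip_width: -0.2
gripper_force: 0.0
```

```bash
python3 st.py; python3 -c "
from seg import *
print(lids('scene')[1])"
```

```text
(546.8, 258.6, 87.2, 879, array([159., 188.])) home-frame s,lat: [ 3.1 -2.7]
tcp [ 530.8 -102.3  147.3] [-349.2  -82.3] ang 84.48870637878115 25.9833 [ 6.48772449 -0.94150908 10.05308312]
[(-213.8, 468.4, 250.5, 527, array([251.,  27.])), (547.3, 256.1, 87.6, 573, array([364., 175.])), (432.0, -133.0, 86.0, 702, array([222., 218.])), (520.5, -191.8, 84.3, 796, array([222., 253.]))]
```

>>> step_arm(
  series=[0, 0, -0.02, -0.09, 0, 0, -0.02, -0.09, 0, 0, -0.02, -0.094, 0, 0, 0, 0, 0, 0, 0, 0],
)

```text
time_s: 26.45
eef_pos: [528.6, -103.0, 200.1]
tool_rot: [2.017, 2.407, 0.001]
ft_force: [0.2, -0.8, 0.1]
grip_width: -0.2
gripper_force: 0.0
```

>>> step_arm(
  series=[0.03, 0.005, 0, 0, 0.03, 0.005, 0, 0, 0.03, 0.005, 0, 0, 0.03, 0.005, 0, 0, 0.03, 0.005, 0, 0],
)

```text
time_s: 26.87
eef_pos: [525.7, 50.2, 198.6]
tool_rot: [-2.019, -2.406, 0.001]
ft_force: [0.7, -0.4, 0.7]
grip_width: -0.4
gripper_force: 0.0
```

>>> step_arm(
  series=[0.03, 0.005, 0, 0, 0.03, 0.005, 0, 0, 0.03, 0.005, 0, 0, 0.03, 0.005, 0, 0, 0.03, 0.005, 0, 0],
)

```text
time_s: 27.28
eef_pos: [523.9, 202.2, 198.5]
tool_rot: [-2.019, -2.406, 0.002]
ft_force: [0.4, -1.0, 0.7]
grip_width: 0.4
gripper_force: 0.0
```

>>> step_arm(
  series=[0.03, 0, 0, 0, 0.03, 0, 0, 0, 0.025, 0, 0, 0, 0, 0, 0, 0, 0, 0, 0, 0],
)

```text
time_s: 27.7
eef_pos: [508.6, 285.8, 198.4]
tool_rot: [-2.015, -2.409, 0.002]
ft_force: [1.2, -0.4, -0.3]
grip_width: 0.2
gripper_force: 0.0
```

```bash
python3 st.py
```

```text
(548.0, 257.7, 86.1, 580, array([163., 185.])) home-frame s,lat: [ 2.  -1.7]
(518.9, -190.0, 79.6, 781, array([340., 194.])) home-frame s,lat: [-433.4 -109.5]
(430.7, -130.5, 80.9, 832, array([318., 230.])) home-frame s,lat: [-359.2 -185.8]
tcp [509.3 284.3 198.5] [ 35. -35.] ang 100.08411041915883 27.75 [ 0.47713379 -0.50210904 -0.96712487]
```

>>> step_arm(
  series=[0, 0.005, 0.03, 0, 0, 0, 0.028, 0, 0.008, 0, 0, 0, 0.01, 0, 0, 0, 0.008, 0, 0, 0],
)

```text
time_s: 28.17
eef_pos: [510.4, 312.0, 143.0]
tool_rot: [-2.018, -2.408, -0.002]
ft_force: [0.3, -0.8, 0.5]
grip_width: -0.1
gripper_force: 1.4
```

>>> step_arm(
  series=[0.008, 0, 0, 0, 0.008, 0, 0, 0, 0.008, 0, 0, 0, 0.008, 0, 0, 0],
)

```text
time_s: 28.5
eef_pos: [504.8, 343.1, 142.4]
tool_rot: [2.017, 2.408, 0.001]
ft_force: [0.4, -0.6, 0.7]
grip_width: -0.2
gripper_force: 0.6
```

>>> step_arm(
  series=[0.008, 0, 0, 0, 0.008, 0, 0, 0, 0.008, 0, 0, 0],
)

```text
time_s: 28.75
eef_pos: [500.4, 366.4, 141.6]
tool_rot: [-2.018, -2.408, 0.0]
ft_force: [1.4, -2.0, -0.7]
grip_width: 0.2
gripper_force: 0.6
```

>>> step_arm(
  series=[0.006, 0, 0, 0, 0, 0, 0, 0],
)

```text
time_s: 28.92
eef_pos: [499.5, 371.4, 141.4]
tool_rot: [2.017, 2.407, -0.003]
ft_force: [0.1, -4.4, 1.3]
grip_width: -0.1
gripper_force: 1.8
```

>>> step_arm(
  series=[0.006, 0, 0, 0, 0, 0, 0, 0],
)

```text
time_s: 29.08
eef_pos: [499.6, 372.4, 141.1]
tool_rot: [2.018, 2.4, -0.013]
ft_force: [-4.8, -34.5, 18.1]
grip_width: -0.0
gripper_force: 16.9
```

Lever hit its stop (34 N). Back off and look.

>>> step_arm(
  series=[-0.006, 0, 0, 0, -0.01, 0, 0, 0, -0.03, 0, 0, 0, -0.01, 0, -0.035, 0, 0, 0, -0.035, 0],
)

```text
time_s: 29.5
eef_pos: [508.5, 318.9, 211.0]
tool_rot: [-2.021, -2.404, 0.006]
ft_force: [1.1, 1.3, 2.0]
grip_width: 0.3
gripper_force: 0.0
```

>>> step_arm(
  series=[-0.035, 0, 0, 0, -0.035, 0, 0, 0, -0.035, 0, 0, 0, -0.035, 0, 0, 0, -0.035, 0, 0, 0],
)

```text
time_s: 29.92
eef_pos: [539.0, 148.5, 211.9]
tool_rot: [2.017, 2.408, 0.001]
ft_force: [0.7, -0.6, 0.2]
grip_width: 0.1
gripper_force: 0.0
```

>>> step_arm(
  series=[-0.035, 0, 0, 0, -0.035, 0, 0, 0, -0.03, 0, 0, 0, 0, 0, 0, 0, 0, 0, 0, 0],
)

```text
time_s: 30.33
eef_pos: [556.7, 50.0, 211.6]
tool_rot: [2.021, 2.405, 0.0]
ft_force: [-1.4, 1.0, 0.1]
grip_width: -0.0
gripper_force: 0.0
```

```bash
python3 st.py
python3 - <<'E'
from seg import *
c,o=lids("scene");print(*o,sep="\n")
t=arm.capture("top");pr=[]
for cc,y0,y1,x0,x1 in((t,150,240,85,150),(c,110,190,340,430)):
    h=cv2.cvtColor(cc["img"],cv2.COLOR_RGB2HSV);m=cv2.inRange(h,(0,150,90),(6,255,255))|cv2.inRange(h,(174,150,90),(180,255,255))
    q=np.zeros_like(m);q[y0:y1,x0:x1]=m[y0:y1,x0:x1];k,l,s,ce=cv2.connectedComponentsWithStats(q);i=1+np.argmax(s[1:,4])
    R=cv2.Rodrigues(np.array(cc["rvec"]))[0];pr.append((np.array(cc["mtx"])@np.c_[R,np.array(cc["tvec"]).ravel()],ce[i].reshape(2,1)))
X=cv2.triangulatePoints(pr[0][0],pr[1][0],pr[0][1],pr[1][1]).ravel();print("ball",X[:3]/X[3])
a=cv2.resize(t["img"][90:270,80:430],(800,411));b=cv2.resize(c["img"][115:235,310:450],(220,189));a[:189,580:]=b
cv2.imwrite("pics/end.png",a[:,:,::-1])
E
```

```text
(546.6, 257.9, 87.3, 886, array([159., 188.])) home-frame s,lat: [ 2.5 -3. ]
(518.7, -190.9, 79.6, 777, array([340., 194.])) home-frame s,lat: [-434.2 -109.9]
tcp [556.5  51.6 211.7] [-202.3  -29.8] ang 100.04144799551132 30.3833 [-0.43038338  1.74726261  0.58941475]
(-244.3, 348.4, 167.4, 353, array([233.,  33.]))
(547.3, 256.1, 87.6, 586, array([363., 175.]))
(432.0, -133.0, 86.0, 699, array([222., 218.]))
(517.6, -192.4, 82.2, 496, array([218., 250.]))
ball [494.80989828 394.07122889 156.49699546]
```

View pics/end.png

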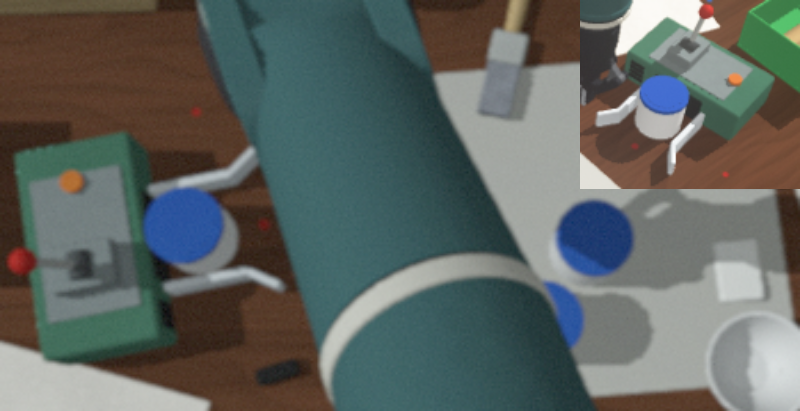

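The lever ball is over at top-crop (20,262), about 61 mm from where it started and at the same height, which matches the full throw. The full tub is still home and both empties are standing, about 15 mm and 39 mm from where they started. Handing in.

```bash
python3 -c "
from rig import arm
print(arm.close_job())"
```

```text
the job is handed in; nothing more can be done
None
```

I handed the job in at about 30 s: the full tub stands home against the back pad and the lever is fully over. Both empty tubs are standing, but my gripper knocked one about 5 cm along the way; I pushed it back to about 39 mm from its start, and the other is about 15 mm off.

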